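# Latch the food carrier's lid tight

## Task

The front lid of the grey food carrier is shut but sits loose on its seal. Swing the latch's wire loop forward over the hooked keeper on the lid's top edge, lean the lever fully forward and press the loop's bar down until it snaps in under the hook. Then press the lever back and down until it lies fully home, hold it down firmly (some 10 to 20 N) for a moment to seat it, and let go; never press harder than 28 N anywhere on the carrier, and leave the things around it where they are.

Things in the scene. Friction and masses are not known exactly. Their poses are not given: they have to be found in the camera images.
- carrier: Grey insulated front-loading box, fixed, 180 mm wide (y); behind the lid its block runs from x = -70 to 90 mm, flat top at z = 130 mm. Origin: on the underside, mid width. x points to its rear, z up; the lid is at its -x end. On the top, along y = 0, is a steel draw latch (lever, wire loop) and on the lid its keeper. It must not be pressed anywhere with over 28 N.
- lid (a joint): Front lid, 19 x 180 x 116 mm, its top level with the carrier's, hinged along its lower edge. Angle in rad: 0 = tight on its seal; 0.05 = loose, pushed out by the springy seal when nothing holds it (its top edge then about 6 mm out). Held tight, it pulls on the loop with about 15 N.
- keeper (a point): Seat of the loop's bar in the keeper: mid line of the lid's top, 4 mm above it; axes as the carrier's. Keeper: steel hook fixed on the lid, 18 mm wide, 13.5 mm high; post (its face 2.5 mm behind the seat) with a round 5 mm lip on top reaching 1.5 mm ahead of the seat, underside 4.5 mm above it. The bar lands on the lip and must be pressed down over its front.
- loop_bar (a point): Middle of the crossbar of the steel wire loop: round, 5 mm thick, 44 mm long along y between the two 4.4 mm legs, so 13 mm of it shows on each side of the keeper. The loop hinges on a cross pin on the lever 16 mm from the lever's pivot; the bar is 56 mm from that pin. The legs straddle the lever; the bar clears the lever's end by 10 mm when it swings over.
- loop (a joint): Angle of the loop on the lever, rad: 0 when the lever is shut and the loop hooked; grows as the bar lifts and swings to the rear, to a stop at 3.0, on which it leans back by its weight at the start. It swings almost freely: pushed forward past upright it falls forward. Its height angle above level forward is this minus the lever's angle.
- lever_pivot (a point): Middle of the lever's pivot axis (parallel to y), fixed to the carrier at x = -42, z = 140 mm, 40 mm behind the seat of the tight keeper. The loop's pin on the lever lies 8 degrees below the line from here along the lever's under side.
- lever_tip (a point): Near the free end of the lever, 52 mm from its pivot, on the face that is up when shut. The lever is a flat steel strip 20 mm wide, 4 mm thick, its end slightly turned up, 58 mm from the pivot; the under side lies on the line from the pivot, the other face looks up and forward when it is open.
- lever (a joint): Lever angle, rad: 0 = shut, lying level to the rear (+x); 1.57 would be upright; stop at 1.32. Stays where it is left (1 to 2 N at its end move it). Only at the stop, or nearly, can the bar be pressed over the lip (5 to 17 N, the lid gives a little; it snaps in and stays); less open, the bar just sits on the lip. Shutting it when hooked takes 4 to 8 N at its end; it then meets a hard stop.
- salt_cellar: round wooden salt cellar, loose on the stand beside the carrier; leave alone. Origin: its underside, below the middle.
- shaker_tin: slim steel shaker tin, loose on the stand beside the carrier; leave alone. Origin: its underside, below the middle.
- lemon: lemon, loose on the stand beside the carrier; leave alone. Origin: its underside, below the middle.
- jigger: steel double jigger, loose on the stand beside the carrier; leave alone. Origin: its underside, below the middle.
- lime: lime, loose on the stand beside the carrier; leave alone. Origin: its underside, below the middle.

How it is judged:
On the way, in this order (a step that is already met when the one before it is completed fails the run):
1. the loop's bar has snapped in under the keeper's hook (below the lip, less than 6 mm ahead of the seat) (z of loop_bar in the frame of keeper below 0.004 m and x of loop_bar in the frame of keeper between -0.006 and 0.002 m), for 0.2 s.
2. with the loop hooked and the lid pulled tight, the lever is held down home with more than 8 N (value of joint lever below 0.05 rad and value of joint lid below 0.012 rad and contact force between the fingers and carrier above 8 N), for 0.2 s.
At the end, for the whole second after the job is handed in: The lever lies shut (within 0.05 rad of home) and at rest, the loop's bar is in the keeper's seat (within 6 mm), and the lid is tight (within 0.012 rad of shut) (value of joint lever below 0.05 rad and value of joint lid below 0.012 rad and distance between loop_bar and keeper below 0.006 m and velocity of joint lever below 0.05 rad/s); the robot touches nothing.
It fails at once if the robot presses on the carrier, lid or latch with more than 28 N (contact force between any of the fingers, the arm and carrier above 28 N).
It fails at once if the salt cellar, shaker tin, lemon, jigger or lime is moved by more than 30 mm (distance of any of salt_cellar, shaker_tin, lemon, jigger, lime from where it was at the start of the episode above 0.03 m).
It also fails if it takes over 64 s, if anything falls off the work surface, if the arm or the gripper's body presses on something with over 40 N, if the wrist force passes 120 N, or if a joint passes its speed limit or range.

## Robot

A 6-joint arm with a two-finger parallel gripper is mounted at the origin on a cart in front of the work surface, level with it; the furniture and walls round the work are solid. World frame = base frame: x ahead of the robot, y to its left, z up, the work surface at z = 0. Lengths are in m, angles in rad, forces in N, time in s.
With the tool pointing down it reaches from about 0.3 to 0.75 m from the base axis. Payload 8.5 kg.
Tool frame: the origin (TCP) lies at the very end of the fingers, on their centre line; the grasp point (between the pads) lies 19 mm behind it; y points along the fingers, z is the direction in which the jaws open and shut, and the axes are right-handed (so a half turn about y gives the same grasp; the last joint's range is limited). The gripper opens to 85 mm and grips with 20 to 120 N. Pads are 22 mm wide; open, the fingers measure 114 mm over their backs; the gripper's body (76 mm by 85 mm) begins 54 mm behind the grasp point. The pads swing forward as they close: fully open they stand 13 mm farther back than shut.
Start: joints at [1.135, 0.381, 1.297, -0, 1.464, -0.215], TCP at [0.12, 0.537, 0.231] pointing down, gripper open.
Joint ranges: [-3.11, 3.11], [-0.89, 2.33], [0.22, 2.48], [-1.42, 4.56], [0.17, 2.85], [-2.88, 2.88]. Speed limits (rad/s): [2.39, 2.39, 3.14, 3.14, 3.14, 3.14].

## Interface

Orientations are given as a unit quaternion [x, y, z, w].
In Python, from bench import * gives the robot as it stands.
- The arm moves only by the shell command python3 -m handwheel 'ROWS' [FORCE]. ROWS is a JSON object of lists of equal length, an entry for each row: "gripper": the finger opening in m, from 0 to 0.0854; "linear": the shift along the world's x, y, z in m, a list of three; "dr": the turn, a rotation vector about the world's x, y, z in degrees, a list of three. In form: {"gripper": [gripper, ...], "linear": [[x, y, z], ...], "dr": [[wx, wy, wz], ...]}. A call has 1 to 8 rows; each row is the pose to reach, as a shift and turn from the pose commanded when the call began; what a row does not reach only later rows make up. A row lasts 1/12 s, in which the tool goes at most 41.7 mm and 7.16 degrees, less where a joint would pass 70% of its speed; a pose out of reach is approached as far as the arm can. A call with a gripper value outside its range is refused whole. The fingers move at their own pace and stop on an object; FORCE is the grip in N (left out, the last holds). Time passes only in rows, so rows that repeat a pose let the fingers close. It gives the time, the measured TCP pose, the force and the opening at its end, in the units of the state.
- get_state(): the state, without advancing time (a new reading comes with each control period).
- camera(name): name is "scene" or "top" or "wrist"; returns a dict with "color" (384x512x3 uint8, blue, green, red), "vfov" (degrees; the focal length in pixels is half the picture's height over the tangent of half this angle, whatever the lens; pixels are square), "cx", "cy" (the principal point, pixels), "dist" ([k1, k2, p1, p2, k3] as OpenCV has them; the pictures are not rectified), "R" (3x3) and "t" (3): a world point X has camera coordinates R X + t. Camera axes: x right, y down, z forward; pixel columns grow to the right and rows downward; lengths in m; the calibration is good to about 2 mm. A picture is of the moment at which its call begins. There is no depth.
- job_done(): hands the job in, once; it reports no verdict.
The state is a dict: "time": time; "qpos": joint angles; "joint_velocities": joint speeds; "joint_efforts": joint torques, N m; "position": TCP position; "eef_rot": TCP orientation; "wrist_force": force on the tool from outside, world axes, zero at the start; "moment": the same for the moment, N m; "gripper_width": opening from 0.0 (shut) to 1.0 (fully open).
Only numpy, scipy, OpenCV 4.12 (cv2) and the standard library are available. Lean on these libraries where they do the work, as an engineer would, in place of code of your own. Each camera call takes 0.05 s, during which the arm holds its last target. There are 200 camera calls.

## Working session

There is one attempt and no reset: what is moved stays moved. The work goes in short steps, Python scripts to look and compute and a shell command to move; the robot and the scene stay as the last step left them, time stands still between calls to the robot, and variables do not carry over. Pictures are saved under pics/ and viewed, about 8 in all and at most 12, crops included, and the job is handed in when it is done.

```bash
ls; mkdir -p pics; cat > h.py <<'E'
from bench import *
import numpy as np, cv2
def K(c):
    f=c["color"].shape[0]/2/np.tan(np.radians(c["vfov"])/2)
    return np.array([[f,0,c["cx"]],[0,f,c["cy"]],[0,0,1.]])
def ray(c,uv):
    p=cv2.undistortPoints(np.array([[uv]],float),K(c),np.array(c["dist"],float))[0,0]
    R=np.array(c["R"]);t=np.array(c["t"])
    return -R.T@t, R.T@np.array([p[0],p[1],1.])
def onz(c,uv,z):
    o,d=ray(c,uv); return o+d*(z-o[2])/d[2]
def proj(c,X):
    R=np.array(c["R"]);return cv2.projectPoints(np.array(X,float).reshape(-1,3),cv2.Rodrigues(R)[0],np.array(c["t"],float),K(c),np.array(c["dist"],float))[0][:,0]
E
python3 - <<'E'
from h import *
s=get_state();print(s)
a=[]
for n in("scene","top","wrist"):
    c=camera(n);cv2.imwrite(f"pics/{n}0.png",c["color"]);a.append(c["color"]);print(n,c["vfov"],c["cx"],c["cy"],c["dist"],np.round(c["R"],3).tolist(),c["t"])
np.save("a.npy",a)
cv2.imwrite("pics/all.png",cv2.resize(np.vstack([np.hstack(a[:2]),np.hstack([a[2],a[2]*0])]),(800,600),interpolation=cv2.INTER_AREA))
E
```

```text
pics
{'time': 0.0, 'qpos': array([ 1.13470197e+00,  3.81159991e-01,  1.29827313e+00,  5.72989048e-06,
        1.46360395e+00, -2.15283188e-01]), 'joint_velocities': array([-0.00206144, -0.0003473 , -0.00136057, -0.00166769, -0.00185509,
        0.00138363]), 'joint_efforts': array([-1.65179154e-04, -4.48476505e+01, -2.31268948e+01, -2.09053887e-04,
        4.93981483e-03, -1.05605884e-05]), 'position': array([0.12032262, 0.5363672 , 0.23072695]), 'eef_rot': array([ 0.70328454, -0.07807553,  0.07774492, -0.70231816]), 'wrist_force': array([-0.60938439, -0.45365901, -0.14807036]), 'moment': array([ 0.00739981, -0.00764003, -0.01104246]), 'gripper_width': 0.9938399498958396}
scene 43.16599232334406 247.07262867128895 187.30408063621232 [0.05236309 0.         0.         0.         0.        ] [[-0.915, 0.403, -0.009], [0.353, 0.791, -0.5], [-0.194, -0.461, -0.866]] [ 0.50935056 -0.13725457  1.44018963]
top 43.0985850930602 251.5982772784927 195.4018346295737 [-0.11747938  0.          0.          0.          0.        ] [[0.025, -1.0, -0.006], [-0.987, -0.023, -0.161], [0.161, 0.01, -0.987]] [-0.01753816  0.57800271  1.4415072 ]
wrist 66.4679051688486 253.3559123666803 191.60502760467023 [-0.02743342  0.          0.          0.          0.        ] [[0.219, 0.976, -0.001], [0.922, -0.207, 0.327], [0.319, -0.072, -0.945]] [-0.5496771  -0.04282137  0.3808648 ]
```

View pics/all.png

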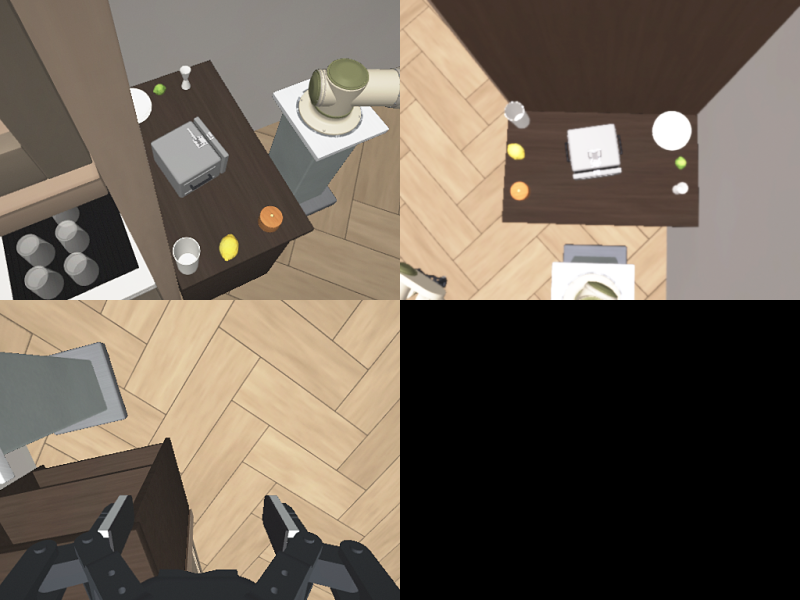

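The overview shows the carrier at about (250,192) in the top picture, lid facing the robot and yawed a little; the loose things lie well off to both sides. I'll crop closer.

```bash
python3 - <<'E'
import numpy as np,cv2
a=np.load("a.npy")
t=a[1][145:245,200:300]; s=a[0][140:260,180:300]
cv2.imwrite("pics/crop.png",np.hstack([cv2.resize(t,(400,400),interpolation=cv2.INTER_CUBIC),cv2.resize(s,(400,400),interpolation=cv2.INTER_CUBIC)]))
E
```

```text
(no output)
```

View pics/crop.png

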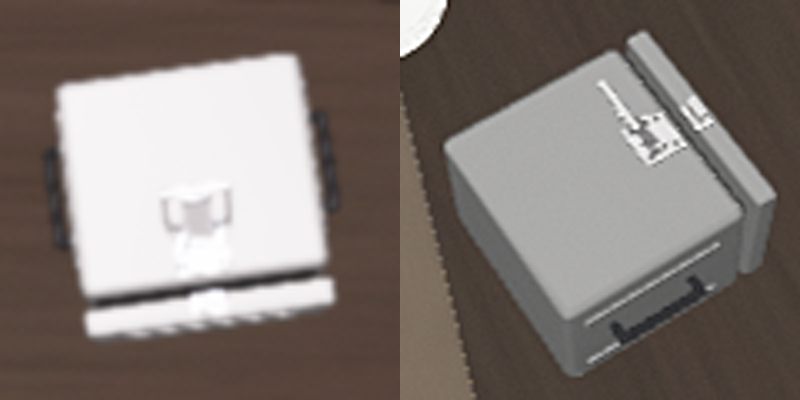

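```bash
python3 - <<'E'
from h import *
c=camera("top")
for p in [(62,85),(297,57),(325,265),(90,297),(87,315),(335,280),(198,215),(208,300)]:
    print(p,np.round(onz(c,(200+p[0]/4-.375,145+p[1]/4-.375),.13),4))
w=camera("wrist");s=get_state()
from scipy.spatial.transform import Rotation as Ro
print(Ro.from_quat(s["eef_rot"]).as_matrix().round(3)); print("wristcam pos", -w["R"].T@w["t"])
E
```

```text
(62, 85) [0.6495 0.1043 0.13  ]
(297, 57) [ 0.6745 -0.0669  0.13  ]
(325, 265) [ 0.5217 -0.0896  0.13  ]
(90, 297) [0.4945 0.0784 0.13  ]
(87, 315) [0.4815 0.0802 0.13  ]
(335, 280) [ 0.511  -0.0969  0.13  ]
(198, 215) [0.5558 0.0025 0.13  ]
(208, 300) [ 0.4944 -0.0062  0.13  ]
[[ 0.976 -0.     0.219]
 [-0.219 -0.001  0.976]
 [-0.    -1.    -0.001]]
wristcam pos [0.03833406 0.5549822  0.37379139]
```

```bash
python3 -m handwheel '{"gripper":[0,0,0,0,0,0,0,0],"linear":[[0.015,-0.02,0.03],[0.035,-0.05,0.05],[0.055,-0.08,0.07],[0.075,-0.11,0.09],[0.095,-0.14,0.1],[0.115,-0.17,0.1],[0.135,-0.2,0.1],[0.155,-0.23,0.1]],"dr":[[0,0,3],[0,0,6],[0,0,9],[0,0,12],[0,0,15],[0,0,18],[0,0,21],[0,0,21]]}' 30
python3 -m handwheel '{"gripper":[0,0,0,0,0,0,0,0],"linear":[[0.02,-0.033,0],[0.04,-0.066,0],[0.06,-0.1,0],[0.08,-0.133,0],[0.1,-0.166,0],[0.12,-0.2,0],[0.145,-0.233,0],[0.17,-0.265,0]],"dr":[[0,0,0],[0,0,0],[0,0,0],[0,0,0],[0,0,0],[0,0,0],[0,0,0],[0,0,0]]}'
python3 -m handwheel '{"gripper":[0,0,0,0],"linear":[[0.02,-0.025,0],[0.045,-0.048,0],[0.045,-0.048,0],[0.045,-0.048,0]],"dr":[[0,0,0],[0,0,0],[0,0,0],[0,0,0]]}'
python3 - <<'E'
from h import *
c=camera("wrist");cv2.imwrite("pics/w1.png",cv2.resize(c["color"],None,fx=1.5,fy=1.5,interpolation=cv2.INTER_CUBIC))
print(get_state()["position"],get_state()["wrist_force"])
E
```

```text
time: 0.92
position: [0.2758, 0.3051, 0.3315]
eef_rot: [-0.705, -0.053, 0.052, 0.705]
wrist_force: [0.3, 0.8, 0.6]
gripper_width: 0.001
time: 1.58
position: [0.446, 0.0396, 0.3315]
eef_rot: [0.705, 0.051, -0.051, -0.705]
wrist_force: [1.5, 1.1, 0.1]
gripper_width: 0.003
time: 1.92
position: [0.491, -0.0075, 0.3305]
eef_rot: [-0.705, -0.05, 0.051, 0.705]
wrist_force: [-0.3, 0.8, -0.5]
gripper_width: 0.002
[ 0.49037776 -0.0065198   0.33089379] [-0.23495714 -0.03911435  1.13549996]
```

View pics/w1.png

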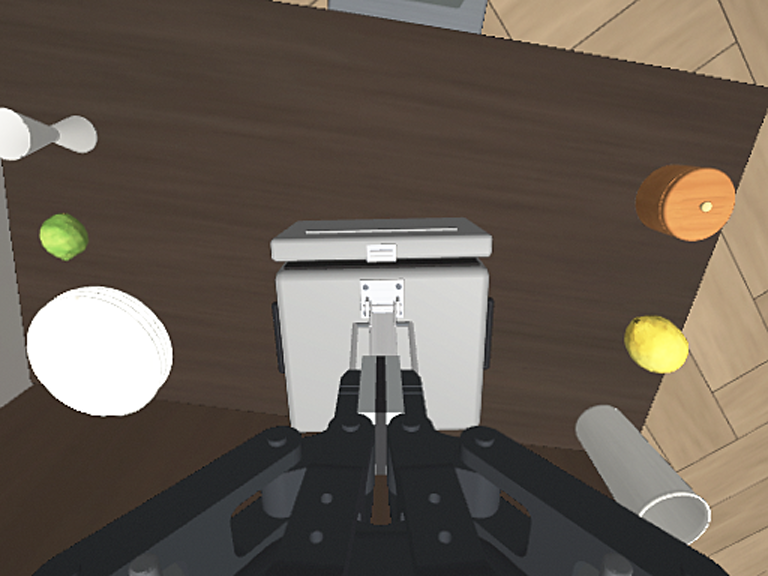

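The latch is centred at x≈381 px: keeper at (381,253), base plate (381,290), loop legs at 352/411 running down behind the fingers. A second view from further forward clears the fingers and lets me triangulate.

```bash
python3 -m handwheel '{"gripper":[0,0,0,0,0,0],"linear":[[0.03,0.005,0],[0.06,0.01,0],[0.09,0.014,0],[0.12,0.018,0],[0.12,0.018,0],[0.12,0.018,0]],"dr":[[0,0,0],[0,0,0],[0,0,0],[0,0,0],[0,0,0],[0,0,0]]}'
python3 - <<'E'
from h import *
import pickle
c=camera("wrist");pickle.dump(c,open("w2.pkl","wb"))
cv2.imwrite("pics/w2.png",cv2.resize(c["color"][40:290,100:400],(800,667)[:2],interpolation=cv2.INTER_CUBIC)[:600])
print(get_state()["position"],get_state()["wrist_force"])
E
```

```text
time: 2.47
position: [0.6106, 0.0129, 0.3305]
eef_rot: [-0.705, -0.052, 0.053, 0.705]
wrist_force: [0.3, -0.1, -0.2]
gripper_width: -0.001
[0.60985054 0.01267507 0.33133843] [-0.21070644 -0.87036336  0.58876205]
```

View pics/w2.png

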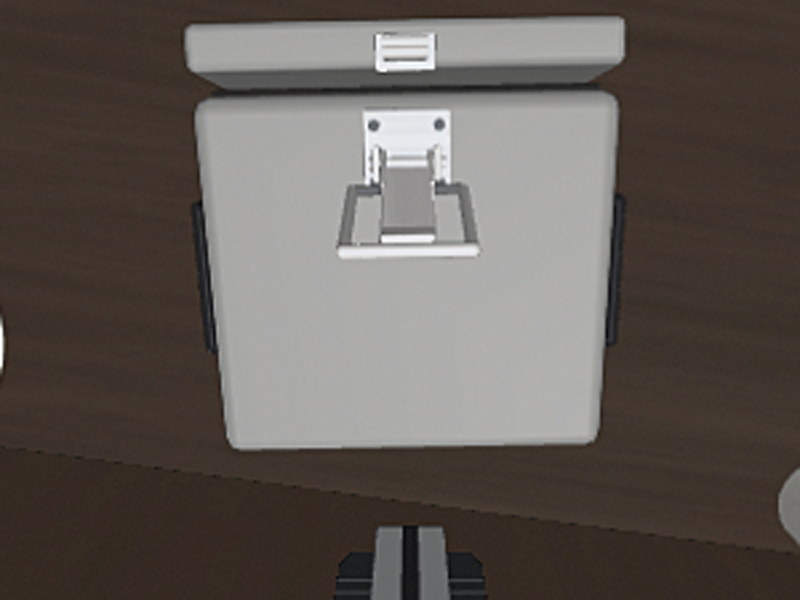

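```bash
cat > m.py <<'E'
from h import *
import pickle
from scipy.optimize import least_squares
c=pickle.load(open("w2.pkl","rb"))
px=lambda p:((np.array(p,float)+.5)*3/8-.5)+[100,40]
P=[(232,448),(598,442),(617,95),(196,101)]
W=np.array([onz(c,px(p),.13) for p in P])
for p,w in zip(P,W):print(p,w.round(4))
C=np.array([[.09,.09],[.09,-.09],[-.07,-.09],[-.07,.09]])
def tf(v,q): 
    s,k=np.sin(v[2]),np.cos(v[2]); return np.array(q)@np.array([[k,s],[-s,k]])+v[:2]
r=least_squares(lambda v:(tf(v,C)-W[:,:2]).ravel(),[.57,0,.15])
v=r.x;print(v,np.degrees(v[2]),r.fun.round(4))
ex=np.array([np.cos(v[2]),np.sin(v[2])]);ey=np.array([-ex[1],ex[0]])
def loc(p,z):
    w=onz(c,px(p),z);d=w[:2]-v[:2];return np.round([d@ex,d@ey],4)
print("keeper top",loc((405,52),.1435),"screws",loc((373,125),.132),loc((440,124),.132),"lid front",loc((187,27),.13),loc((624,18),.13))
def side(p,y=0):
    o,d=ray(c,px(p));k=(y-(o[:2]-v[:2])@ey)/(d[:2]@ey);w=o+k*d
    return (w[:2]-v[:2])@ex,w[2]
# lever: find angle by matching projected rows
for a in np.arange(.3,1.33,.1):
    g=a-np.radians(8); pin=np.array([-.042+.016*np.cos(g),.14+.016*np.sin(g)])
    h=3.0-a # height above level forward
    bar=pin+.056*np.array([-np.cos(h),np.sin(h)])
    tip=np.array([-.042+.058*np.cos(a),.14+.058*np.sin(a)])
    X=[[*(v[:2]+q[0]*ex),q[1]] for q in(bar,tip,pin)]
    pr=proj(c,X);pr=((pr-[100,40]+.5)*8/3-.5)
    print(round(a,2),pr.round(0).tolist(),bar.round(3),tip.round(3))
E
python3 m.py
```

```text
(232, 448) [ 0.6783 -0.0621  0.13  ]
(598, 442) [0.6498 0.1091 0.13  ]
(617, 95) [0.4986 0.0826 0.13  ]
(196, 101) [ 0.5264 -0.0885  0.13  ]
[0.59820356 0.01154252 3.26840379] 187.26574265001503 [-0.158  -0.027  -0.1522 -0.0197  0.1577  0.0271  0.1526  0.0196]
keeper top [0.1028 0.0043] screws [0.0758 0.0171] [ 0.0767 -0.0106] lid front [0.1118 0.0921] [ 0.1188 -0.083 ]
0.3 [[412.0, 263.0], [411.0, 287.0], [409.0, 370.0]] [0.024 0.166] [0.013 0.157]
0.4 [[412.0, 274.0], [411.0, 294.0], [409.0, 372.0]] [0.021 0.173] [0.011 0.163]
0.5 [[412.0, 286.0], [411.0, 303.0], [409.0, 374.0]] [0.018 0.179] [0.009 0.168]
0.6 [[411.0, 300.0], [411.0, 313.0], [409.0, 376.0]] [0.014 0.185] [0.006 0.173]
0.7 [[411.0, 316.0], [411.0, 325.0], [409.0, 379.0]] [0.009 0.19 ] [0.002 0.177]
0.8 [[411.0, 333.0], [411.0, 337.0], [409.0, 382.0]] [0.004 0.195] [-0.002  0.182]
0.9 [[411.0, 351.0], [410.0, 351.0], [409.0, 385.0]] [-0.002  0.199] [-0.006  0.185]
1.0 [[410.0, 370.0], [410.0, 365.0], [409.0, 388.0]] [-0.008  0.203] [-0.011  0.189]
1.1 [[410.0, 390.0], [410.0, 380.0], [409.0, 392.0]] [-0.015  0.206] [-0.016  0.192]
1.2 [[410.0, 409.0], [410.0, 396.0], [409.0, 395.0]] [-0.021  0.208] [-0.021  0.194]
1.3 [[409.0, 429.0], [409.0, 411.0], [409.0, 399.0]] [-0.028  0.21 ] [-0.026  0.196]
```

```bash
sed -i 's/^C=.*/C=np.array([[.09,-.09],[.09,.09],[-.07,.09],[-.07,-.09]])/' m.py; python3 m.py
```

```text
(232, 448) [ 0.6783 -0.0621  0.13  ]
(598, 442) [0.6498 0.1091 0.13  ]
(617, 95) [0.4986 0.0826 0.13  ]
(196, 101) [ 0.5264 -0.0885  0.13  ]
[0.57842364 0.00861159 0.16740223] 9.59144108249915 [ 0.0039 -0.003   0.0024  0.0033 -0.0042  0.0031 -0.002  -0.0033]
keeper top [-0.0829 -0.0006] screws [-0.0564 -0.0144] [-0.0562  0.0133] lid front [-0.0954 -0.0879] [-0.0953  0.0873]
0.3 [[412.0, 335.0], [411.0, 303.0], [409.0, 201.0]] [0.024 0.166] [0.013 0.157]
0.4 [[412.0, 332.0], [411.0, 301.0], [409.0, 201.0]] [0.021 0.173] [0.011 0.163]
0.5 [[412.0, 326.0], [411.0, 298.0], [409.0, 200.0]] [0.018 0.179] [0.009 0.168]
0.6 [[411.0, 319.0], [411.0, 292.0], [409.0, 199.0]] [0.014 0.185] [0.006 0.173]
0.7 [[411.0, 309.0], [411.0, 286.0], [409.0, 197.0]] [0.009 0.19 ] [0.002 0.177]
0.8 [[411.0, 298.0], [411.0, 277.0], [409.0, 195.0]] [0.004 0.195] [-0.002  0.182]
0.9 [[411.0, 284.0], [410.0, 267.0], [409.0, 192.0]] [-0.002  0.199] [-0.006  0.185]
1.0 [[410.0, 268.0], [410.0, 256.0], [409.0, 189.0]] [-0.008  0.203] [-0.011  0.189]
1.1 [[410.0, 251.0], [410.0, 242.0], [409.0, 186.0]] [-0.015  0.206] [-0.016  0.192]
1.2 [[410.0, 232.0], [410.0, 228.0], [409.0, 183.0]] [-0.021  0.208] [-0.021  0.194]
1.3 [[409.0, 211.0], [409.0, 213.0], [409.0, 179.0]] [-0.028  0.21 ] [-0.026  0.196]
```

Lever angle is ≈1.1 rad, and the bar is about 15 mm behind the carrier origin and 206 mm high. I'll come down behind the bar and push it forward.

```bash
python3 -m handwheel '{"gripper":[0,0,0,0,0,0,0],"linear":[[-0.005,0,-0.03],[-0.01,-0.001,-0.06],[-0.014,-0.002,-0.09],[-0.014,-0.002,-0.11],[-0.014,-0.002,-0.13],[-0.014,-0.002,-0.13],[-0.014,-0.002,-0.13]],"dr":[[0,0,1],[0,0,1],[0,0,1],[0,0,1],[0,0,1],[0,0,1],[0,0,1]]}'
python3 -m handwheel '{"gripper":[0,0,0,0,0,0,0,0],"linear":[[-0.008,-0.001,0],[-0.016,-0.003,0],[-0.022,-0.004,0],[-0.028,-0.005,0],[-0.034,-0.006,0],[-0.04,-0.007,0],[-0.046,-0.008,0],[-0.052,-0.009,0]],"dr":[[0,0,0],[0,0,0],[0,0,0],[0,0,0],[0,0,0],[0,0,0],[0,0,0],[0,0,0]]}'
python3 -m handwheel '{"gripper":[0,0,0,0,0],"linear":[[-0.006,-0.001,0],[-0.012,-0.002,0],[-0.018,-0.003,0],[-0.018,-0.003,0],[-0.018,-0.003,0]],"dr":[[0,0,0],[0,0,0],[0,0,0],[0,0,0],[0,0,0]]}'
python3 - <<'E'
from h import *
c=camera("scene")["color"];w=camera("wrist")["color"]
cv2.imwrite("pics/p3.png",np.hstack([cv2.resize(c[140:260,180:300],(400,400),interpolation=cv2.INTER_CUBIC),cv2.resize(w[50:300,130:380],(400,400),interpolation=cv2.INTER_CUBIC)]))
E
```

```text
time: 3.1
position: [0.5955, 0.0099, 0.2022]
eef_rot: [-0.705, -0.058, 0.058, 0.705]
wrist_force: [0.2, -0.4, 0.2]
gripper_width: -0.003
time: 3.77
position: [0.5438, 0.0005, 0.2014]
eef_rot: [-0.705, -0.058, 0.058, 0.705]
wrist_force: [0.3, -0.1, -0.6]
gripper_width: 0.0
time: 4.18
position: [0.5263, -0.0024, 0.2015]
eef_rot: [0.705, 0.058, -0.057, -0.705]
wrist_force: [-0.7, -0.5, -0.3]
gripper_width: 0.003
```

View pics/p3.png

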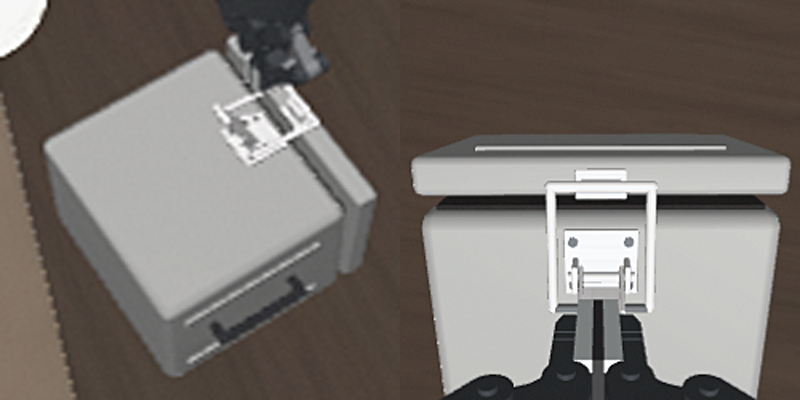

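The loop has fallen forward, its bar lying on the keeper at (602,187) in the wrist crop. Next I go behind the lever and push it to its forward stop.

```bash
python3 -m handwheel '{"gripper":[0,0,0,0,0,0,0,0],"linear":[[0,0,0.02],[0.02,0.004,0.025],[0.045,0.008,0.025],[0.066,0.011,0.02],[0.066,0.011,0],[0.066,0.011,-0.02],[0.066,0.011,-0.02],[0.066,0.011,-0.02]],"dr":[[0,0,0],[0,0,0],[0,0,0],[0,0,0],[0,0,0],[0,0,0],[0,0,0],[0,0,0]]}'
python3 -m handwheel '{"gripper":[0,0,0,0,0,0,0,0],"linear":[[-0.004,-0.001,0],[-0.008,-0.001,0],[-0.012,-0.002,0],[-0.015,-0.002,0],[-0.018,-0.003,0],[-0.021,-0.003,0],[-0.021,-0.003,0],[-0.021,-0.003,0]],"dr":[[0,0,0],[0,0,0],[0,0,0],[0,0,0],[0,0,0],[0,0,0],[0,0,0],[0,0,0]]}'
python3 -m handwheel '{"gripper":[0,0,0,0],"linear":[[-0.003,-0.001,0],[-0.006,-0.001,0],[-0.006,-0.001,0],[-0.006,-0.001,0]],"dr":[[0,0,0],[0,0,0],[0,0,0],[0,0,0]]}'
```

```text
time: 4.95
position: [0.5924, 0.0087, 0.1809]
eef_rot: [-0.705, -0.057, 0.058, 0.705]
wrist_force: [0.5, 0.1, 0.0]
gripper_width: -0.001
time: 5.62
position: [0.5716, 0.0056, 0.1817]
eef_rot: [0.705, 0.058, -0.057, -0.705]
wrist_force: [3.0, -0.7, 1.8]
gripper_width: 0.001
time: 5.95
position: [0.565, 0.0046, 0.1812]
eef_rot: [-0.705, -0.057, 0.058, 0.705]
wrist_force: [1.2, -0.1, 0.7]
gripper_width: -0.002
```

```bash
for i in 1 ; do python3 -m handwheel '{"gripper":[0,0,0],"linear":[[-0.002,0,0],[-0.003,-0.001,0],[-0.003,-0.001,0]],"dr":[[0,0,0],[0,0,0],[0,0,0]]}'; done
python3 -m handwheel '{"gripper":[0,0,0],"linear":[[-0.001,0,0],[-0.002,0,0],[-0.002,0,0]],"dr":[[0,0,0],[0,0,0],[0,0,0]]}'
python3 -m handwheel '{"gripper":[0,0,0],"linear":[[-0.001,0,0],[-0.001,0,0],[-0.001,0,0]],"dr":[[0,0,0],[0,0,0],[0,0,0]]}'
```

```text
time: 6.2
position: [0.5621, 0.0037, 0.1812]
eef_rot: [-0.705, -0.057, 0.058, 0.705]
wrist_force: [1.7, 1.6, 0.8]
gripper_width: -0.002
time: 6.45
position: [0.5612, 0.0037, 0.1815]
eef_rot: [0.705, 0.059, -0.057, -0.705]
wrist_force: [6.7, 0.6, -0.3]
gripper_width: 0.002
time: 6.7
position: [0.561, 0.0036, 0.1816]
eef_rot: [0.705, 0.059, -0.056, -0.705]
wrist_force: [9.6, 1.1, -1.9]
gripper_width: 0.003
```

Hit the lever's stop where predicted (9.6 N). Back off, rise over, open the fingers to straddle the keeper, and look.

```bash
python3 -m handwheel '{"gripper":[0,0,0.026,0.026,0.026,0.026,0.026,0.026],"linear":[[0.012,0.002,0],[0.015,0.002,0.03],[0.01,0.002,0.06],[-0.02,-0.003,0.065],[-0.05,-0.008,0.065],[-0.077,-0.0125,0.06],[-0.077,-0.0125,0.03],[-0.077,-0.0125,0.0]],"dr":[[0,0,0],[0,0,0],[0,0,0],[0,0,0],[0,0,0],[0,0,0],[0,0,0],[0,0,0]]}'
python3 -m handwheel '{"gripper":[0.026,0.026],"linear":[[0,0,0],[0,0,0]],"dr":[[0,0,0],[0,0,0]]}'
python3 - <<'E'
from h import *
c=camera("scene")["color"];w=camera("wrist")["color"];t=camera("top")["color"]
cv2.imwrite("pics/p4.png",np.hstack([cv2.resize(c[130:230,200:300],(400,400),interpolation=cv2.INTER_CUBIC),cv2.resize(w[180:360,160:340],(400,400),interpolation=cv2.INTER_CUBIC)]))
E
```

```text
time: 7.37
position: [0.4814, -0.0091, 0.1818]
eef_rot: [0.705, 0.058, -0.057, -0.704]
wrist_force: [1.1, -0.4, -0.9]
gripper_width: 0.306
time: 7.53
position: [0.4818, -0.0088, 0.181]
eef_rot: [-0.704, -0.056, 0.059, 0.705]
wrist_force: [-0.0, -0.7, 0.4]
gripper_width: 0.303
```

View pics/p4.png

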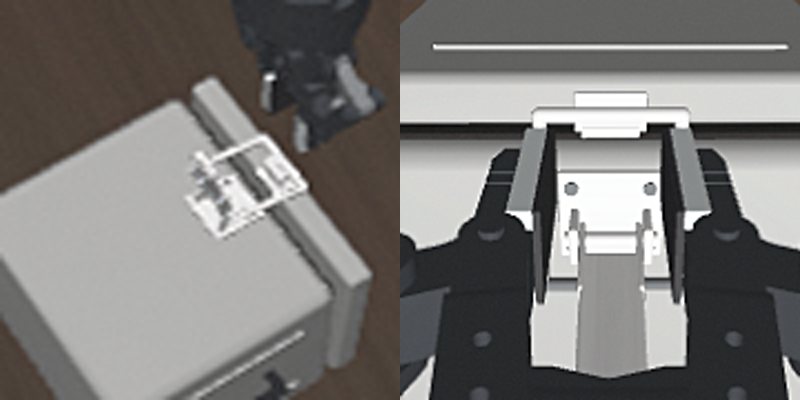

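Fingers straddle the keeper evenly (inner faces ≈548 and ≈680 px, keeper centre 610); the bar lies across at row 118. I'll check where the bar sits along x.

```bash
python3 - <<'E'
from h import *
c=camera("wrist")
for n,uv,z in [("bar",(254.9,233),.148),("lip front",(254.9,180+92*.45),.141)]:
    w=onz(c,uv,z);print(n,w.round(4), w[:2]-get_state()["position"][:2])
E
python3 -m handwheel '{"gripper":[0.026,0.026,0.026,0.026],"linear":[[0,0,-0.01],[0,0,-0.018],[0,0,-0.024],[0,0,-0.024]],"dr":[[0,0,0],[0,0,0],[0,0,0],[0,0,0]]}'
```

```text
bar [ 0.49   -0.0069  0.148 ] [0.00677703 0.00208238]
lip front [ 0.4847 -0.0078  0.141 ] [0.00151134 0.00123692]
time: 8.07
position: [0.4821, -0.0088, 0.1565]
eef_rot: [-0.705, -0.057, 0.058, 0.705]
wrist_force: [-0.4, -0.6, 0.1]
gripper_width: 0.308
```

```bash
python3 -m handwheel '{"gripper":[0.026,0.026,0.026,0.026],"linear":[[0,0,-0.003],[0,0,-0.006],[0,0,-0.008],[0,0,-0.008]],"dr":[[0,0,0],[0,0,0],[0,0,0],[0,0,0]]}'
python3 -m handwheel '{"gripper":[0.026,0.026,0.026],"linear":[[0,0,-0.002],[0,0,-0.002],[0,0,-0.002]],"dr":[[0,0,0],[0,0,0],[0,0,0]]}'
```

```text
time: 8.4
position: [0.4823, -0.0089, 0.1491]
eef_rot: [-0.705, -0.057, 0.058, 0.705]
wrist_force: [-1.0, -0.1, -0.3]
gripper_width: 0.306
time: 8.65
position: [0.4825, -0.0089, 0.1473]
eef_rot: [0.705, 0.058, -0.058, -0.705]
wrist_force: [-0.1, 0.5, -0.4]
gripper_width: 0.306
```

```bash
python3 -m handwheel '{"gripper":[0.026,0.026,0.026],"linear":[[0,0,-0.002],[0,0,-0.002],[0,0,-0.002]],"dr":[[0,0,0],[0,0,0],[0,0,0]]}'
```

```text
time: 8.9
position: [0.4828, -0.009, 0.1459]
eef_rot: [0.705, 0.058, -0.057, -0.705]
wrist_force: [-1.0, 0.7, 6.3]
gripper_width: 0.302
```

```bash
for i in 1; do python3 -m handwheel '{"gripper":[0.026,0.026],"linear":[[0,0,-0.001],[0,0,-0.001]],"dr":[[0,0,0],[0,0,0]]}'; done
```

```text
time: 9.07
position: [0.4829, -0.009, 0.1454]
eef_rot: [0.705, 0.058, -0.057, -0.704]
wrist_force: [-2.1, 0.8, 9.5]
gripper_width: 0.305
```

```bash
python3 -m handwheel '{"gripper":[0.026,0.026],"linear":[[0,0,-0.001],[0,0,-0.001]],"dr":[[0,0,0],[0,0,0]]}'
```

```text
time: 9.23
position: [0.483, -0.0089, 0.1441]
eef_rot: [0.705, 0.058, -0.057, -0.705]
wrist_force: [-0.1, 0.6, 6.1]
gripper_width: 0.304
```

Moving down with the force dropping; continuing.

```bash
python3 -m handwheel '{"gripper":[0.026,0.026],"linear":[[0,0,-0.001],[0,0,-0.001]],"dr":[[0,0,0],[0,0,0]]}'
```

```text
time: 9.4
position: [0.4832, -0.0089, 0.1429]
eef_rot: [0.705, 0.058, -0.057, -0.705]
wrist_force: [1.5, 0.4, 4.3]
gripper_width: 0.307
```

```bash
python3 -m handwheel '{"gripper":[0.026,0.026],"linear":[[0,0,-0.001],[0,0,-0.001]],"dr":[[0,0,0],[0,0,0]]}'
```

```text
time: 9.57
position: [0.4832, -0.0089, 0.1417]
eef_rot: [0.705, 0.058, -0.057, -0.705]
wrist_force: [2.6, 1.2, 2.6]
gripper_width: 0.308
```

```bash
python3 -m handwheel '{"gripper":[0.026,0.026],"linear":[[0,0,-0.001],[0,0,-0.001]],"dr":[[0,0,0],[0,0,0]]}'
```

```text
time: 9.73
position: [0.4825, -0.0089, 0.1402]
eef_rot: [0.705, 0.058, -0.058, -0.705]
wrist_force: [0.6, -0.4, 2.4]
gripper_width: 0.309
```

```bash
python3 -m handwheel '{"gripper":[0.026,0.026],"linear":[[0,0,-0.001],[0,0,-0.002]],"dr":[[0,0,0],[0,0,0]]}'
```

```text
time: 9.9
position: [0.4818, -0.0088, 0.1378]
eef_rot: [-0.705, -0.057, 0.058, 0.705]
wrist_force: [-0.1, 0.6, -0.1]
gripper_width: 0.304
```

```bash
python3 -m handwheel '{"gripper":[0.026,0.026],"linear":[[0,0,-0.001],[0,0,-0.001]],"dr":[[0,0,0],[0,0,0]]}'
```

```text
time: 10.07
position: [0.482, -0.0088, 0.1368]
eef_rot: [-0.705, -0.057, 0.058, 0.705]
wrist_force: [-0.4, 0.6, 0.4]
gripper_width: 0.302
```

```bash
python3 -m handwheel '{"gripper":[0.026,0.026],"linear":[[0,0,-0.001],[0,0,-0.001]],"dr":[[0,0,0],[0,0,0]]}'
python3 - <<'E'
from h import *
w=camera("wrist")["color"]
cv2.imwrite("pics/p5.png",cv2.resize(w[180:360,160:340],(500,500),interpolation=cv2.INTER_CUBIC))
E
```

```text
time: 10.23
position: [0.4822, -0.0088, 0.136]
eef_rot: [-0.705, -0.057, 0.058, 0.705]
wrist_force: [-0.2, 0.6, 0.6]
gripper_width: 0.303
```

View pics/p5.png

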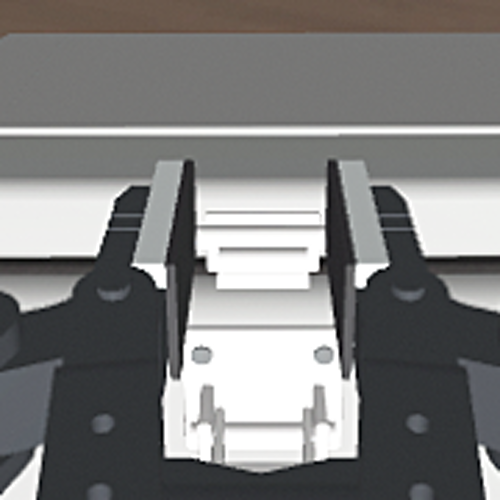

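The fingers flank the keeper, the bar appears at row ≈235, in front of and lower than the lip; force fell to zero, consistent with a snap. I'll lift off and verify.

```bash
python3 -m handwheel '{"gripper":[0.026,0.026,0.026,0.026,0.026],"linear":[[0,0,0.015],[0,0,0.045],[0,0,0.075],[0,0,0.085],[0,0,0.085]],"dr":[[0,0,0],[0,0,0],[0,0,0],[0,0,0],[0,0,0]]}'
python3 - <<'E'
from h import *
w=camera("wrist")["color"]
cv2.imwrite("pics/p6.png",cv2.resize(w[140:320,165:345],(500,500),interpolation=cv2.INTER_CUBIC))
E
```

```text
time: 10.7
position: [0.4834, -0.0091, 0.2238]
eef_rot: [0.705, 0.059, -0.056, -0.704]
wrist_force: [0.5, -0.4, -0.8]
gripper_width: 0.303
```

View pics/p6.png

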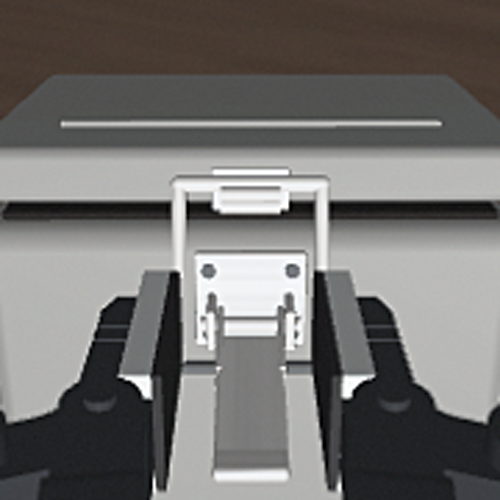

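```bash
python3 - <<'E'
from h import *
c=camera("wrist");o=np.array([.577,.008]);ex=np.array([.986,.1665])
q=lambda p:(165+(p[0]+.5)*.36-.5,140+(p[1]+.5)*.36-.5)
for z in(.134,.140,.147):
    w=onz(c,q((251,184)),z);print(z,"bar x",((w[:2]-o)@ex).round(4),"len",np.linalg.norm(onz(c,q((170,184)),z)-onz(c,q((330,184)),z)).round(4))
print("lip", [((onz(c,q((251,r)),.141)[:2]-o)@ex).round(4) for r in(188,200,212)])
print("lid edges",[((onz(c,q((251,r)),.130)[:2]-o)@ex).round(4) for r in(146,202)])
E
```

```text
0.134 bar x -0.0871 len 0.0488
0.14 bar x -0.0895 len 0.0476
0.147 bar x -0.0923 len 0.0461
lip [np.float64(-0.0886), np.float64(-0.0848), np.float64(-0.0809)]
lid edges [np.float64(-0.098), np.float64(-0.0794)]
```

Bar measures 48.8 mm overall at seat height and lies directly under the lip, so it's hooked. Now close the fingers and go in front of the lever.

```bash
python3 -m handwheel '{"gripper":[0,0,0,0,0,0,0,0],"linear":[[0,0,0.01],[0,0,0.01],[0,0,0.01],[0.017,0.003,0.0],[0.0345,0.006,-0.01],[0.0345,0.006,-0.036],[0.0345,0.006,-0.036],[0.0345,0.006,-0.036]],"dr":[[0,0,0],[0,0,0],[0,0,0],[0,0,0],[0,0,0],[0,0,0],[0,0,0],[0,0,0]]}'
python3 -m handwheel '{"gripper":[0,0,0,0],"linear":[[0.005,0.001,0],[0.009,0.0015,0],[0.012,0.002,0],[0.012,0.002,0]],"dr":[[0,0,0],[0,0,0],[0,0,0],[0,0,0]]}'
```

```text
time: 11.47
position: [0.516, -0.0027, 0.1839]
eef_rot: [-0.704, -0.056, 0.059, 0.705]
wrist_force: [-0.5, -0.3, 0.9]
gripper_width: 0.001
time: 11.8
position: [0.5297, -0.0009, 0.186]
eef_rot: [0.705, 0.058, -0.057, -0.705]
wrist_force: [-0.3, 0.9, 0.2]
gripper_width: -0.002
```

```bash
python3 -m handwheel '{"gripper":[0,0,0,0,0,0,0,0],"linear":[[0.004,0.0007,0],[0.008,0.0013,-0.001],[0.0122,0.002,-0.0027],[0.0164,0.0027,-0.0046],[0.02,0.0033,-0.0071],[0.0239,0.004,-0.0097],[0.0239,0.004,-0.0097],[0.0239,0.004,-0.0097]],"dr":[[0,0,0],[0,0,0],[0,0,0],[0,0,0],[0,0,0],[0,0,0],[0,0,0],[0,0,0]]}'
```

```text
time: 12.47
position: [0.5528, 0.0032, 0.175]
eef_rot: [-0.705, -0.057, 0.058, 0.705]
wrist_force: [-0.3, -0.1, -0.3]
gripper_width: 0.001
```

```bash
python3 -m handwheel '{"gripper":[0,0,0,0,0,0],"linear":[[0.0035,0.0006,-0.003],[0.0068,0.0011,-0.0065],[0.0095,0.0016,-0.01],[0.0118,0.002,-0.0142],[0.0118,0.002,-0.0142],[0.0118,0.002,-0.0142]],"dr":[[0,0,0],[0,0,0],[0,0,0],[0,0,0],[0,0,0],[0,0,0]]}'
```

```text
time: 12.97
position: [0.5645, 0.0052, 0.1608]
eef_rot: [-0.705, -0.057, 0.058, 0.705]
wrist_force: [-0.4, -0.0, -0.4]
gripper_width: 0.003
```

```bash
python3 -m handwheel '{"gripper":[0,0,0,0,0,0],"linear":[[0.002,0.0003,-0.0022],[0.0035,0.0006,-0.0044],[0.0045,0.0007,-0.0065],[0.0055,0.0009,-0.0086],[0.0055,0.0009,-0.0086],[0.0055,0.0009,-0.0086]],"dr":[[0,0,0],[0,0,0],[0,0,0],[0,0,0],[0,0,0],[0,0,0]]}'
```

```text
time: 13.47
position: [0.5703, 0.0061, 0.1527]
eef_rot: [-0.705, -0.058, 0.058, 0.705]
wrist_force: [0.9, 0.4, 0.9]
gripper_width: 0.001
```

```bash
python3 -m handwheel '{"gripper":[0,0,0,0],"linear":[[0.0015,0.0003,-0.002],[0.002,0.0003,-0.004],[0.002,0.0003,-0.005],[0.002,0.0003,-0.005]],"dr":[[0,0,0],[0,0,0],[0,0,0],[0,0,0]]}'
```

```text
time: 13.8
position: [0.5722, 0.0063, 0.1476]
eef_rot: [-0.705, -0.058, 0.058, 0.705]
wrist_force: [-0.6, 0.6, -0.1]
gripper_width: 0.001
```

Almost no force felt, which is suspicious; I'll look.

```bash
python3 - <<'E'
from h import *
c=camera("scene")["color"];w=camera("wrist")["color"]
cv2.imwrite("pics/p7.png",np.hstack([cv2.resize(c[130:230,200:300],(400,400),interpolation=cv2.INTER_CUBIC),cv2.resize(w[130:330,155:355],(400,400),interpolation=cv2.INTER_CUBIC)]))
E
```

```text
(no output)
```

View pics/p7.png

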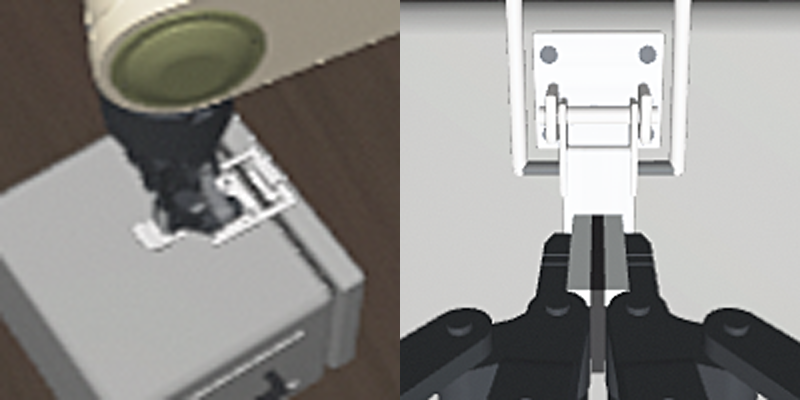

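The lever lies nearly flat under the closed fingers with the loop drawn rearward, so it went over centre. Now I press down gradually.

```bash
python3 -m handwheel '{"gripper":[0,0,0],"linear":[[0,0,-0.001],[0,0,-0.002],[0,0,-0.002]],"dr":[[0,0,0],[0,0,0],[0,0,0]]}'
```

```text
time: 14.15
position: [0.5722, 0.0063, 0.1457]
eef_rot: [-0.705, -0.058, 0.058, 0.705]
wrist_force: [-0.0, -0.1, -0.7]
gripper_width: -0.001
```

```bash
python3 -m handwheel '{"gripper":[0,0],"linear":[[0,0,-0.001],[0,0,-0.001]],"dr":[[0,0,0],[0,0,0]]}'
```

```text
time: 14.32
position: [0.5721, 0.0063, 0.1447]
eef_rot: [-0.705, -0.058, 0.058, 0.705]
wrist_force: [0.6, 0.3, -0.0]
gripper_width: -0.0
```

```bash
python3 -m handwheel '{"gripper":[0,0],"linear":[[0,0,-0.001],[0,0,-0.001]],"dr":[[0,0,0],[0,0,0]]}'
```

```text
time: 14.48
position: [0.5722, 0.0063, 0.144]
eef_rot: [0.705, 0.058, -0.058, -0.705]
wrist_force: [-0.6, 0.6, 1.7]
gripper_width: 0.003
```

```bash
python3 -m handwheel '{"gripper":[0,0],"linear":[[0,0,-0.001],[0,0,-0.001]],"dr":[[0,0,0],[0,0,0]]}'
```

```text
time: 14.65
position: [0.5722, 0.0063, 0.1439]
eef_rot: [0.705, 0.058, -0.057, -0.705]
wrist_force: [-3.3, 0.5, 9.6]
gripper_width: -0.005
```

```bash
python3 -m handwheel '{"gripper":[0,0],"linear":[[0,0,-0.001],[0,0,-0.001]],"dr":[[0,0,0],[0,0,0]]}'
```

```text
time: 14.82
position: [0.5723, 0.0063, 0.1438]
eef_rot: [0.705, 0.058, -0.057, -0.704]
wrist_force: [-5.6, 1.0, 15.0]
gripper_width: -0.0
```

15 N against the hard stop at the expected 144 mm. Hold, then lift off.

```bash
python3 -m handwheel '{"gripper":[0,0,0,0,0,0,0,0],"linear":[[0,0,0],[0,0,0],[0,0,0],[0,0,0],[0,0,0],[0,0,0],[0,0,0],[0,0,0]],"dr":[[0,0,0],[0,0,0],[0,0,0],[0,0,0],[0,0,0],[0,0,0],[0,0,0],[0,0,0]]}'
python3 -m handwheel '{"gripper":[0,0,0,0,0,0,0,0],"linear":[[0,0,0.004],[0,0,0.015],[0,0,0.04],[0.01,0,0.08],[0.02,0,0.12],[0.03,0,0.15],[0.03,0,0.15],[0.03,0,0.15]],"dr":[[0,0,0],[0,0,0],[0,0,0],[0,0,0],[0,0,0],[0,0,0],[0,0,0],[0,0,0]]}'
python3 - <<'E'
from h import *
import pickle
c=camera("scene")["color"];k=camera("wrist");w=k["color"];pickle.dump(k,open("w8.pkl","wb"))
cv2.imwrite("pics/p8.png",np.hstack([cv2.resize(c[130:230,200:300],(300,300),interpolation=cv2.INTER_CUBIC),cv2.resize(w[50:250,155:355],(500,500),interpolation=cv2.INTER_CUBIC)[:300] if 0 else cv2.copyMakeBorder(cv2.resize(c[130:230,200:300]*0,(1,300)),0,0,0,0,0)]) if 0 else cv2.resize(w[40:290,100:400],(800,667),interpolation=cv2.INTER_CUBIC)[:600])
E
```

```text
time: 15.48
position: [0.5723, 0.0063, 0.1438]
eef_rot: [0.705, 0.058, -0.057, -0.704]
wrist_force: [-5.8, 1.0, 15.9]
gripper_width: -0.001
time: 16.15
position: [0.6027, 0.0063, 0.2928]
eef_rot: [0.705, 0.059, -0.057, -0.704]
wrist_force: [-0.1, -0.2, 0.2]
gripper_width: -0.0
```

View pics/p8.png

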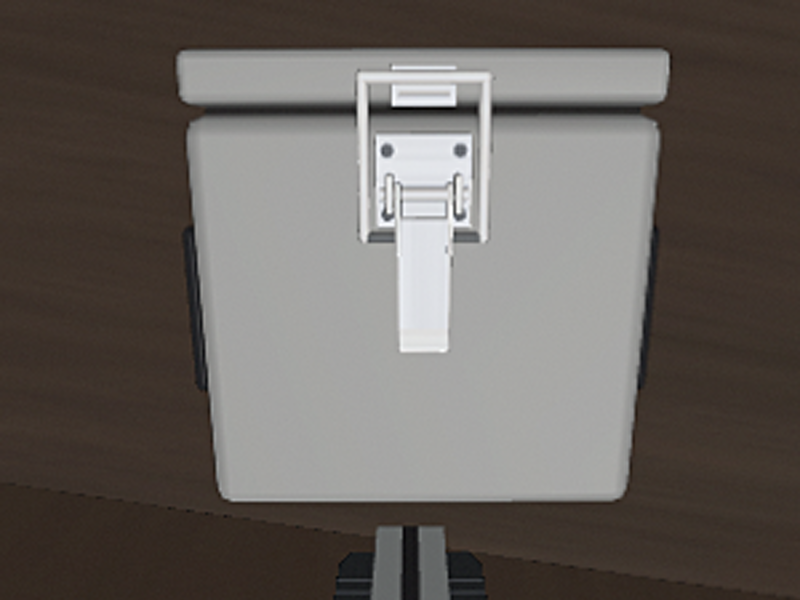

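```bash
python3 - <<'E'
from h import *
import pickle
o=np.array([.577,.008]);ex=np.array([.986,.1665])
for f,d in(("w2.pkl",dict(lidF=((405,22),.13),blockR=((415,445),.13),blockF=((406,97),.13),lip=((405,52),.141))),("w8.pkl",dict(lidF=((424,50),.13),blockR=((424,499),.13),blockF=((424,116),.13),bar=((424,77),.134),barhi=((424,77),.146),lipF=((424,84),.141),lipR=((424,106),.141),tip=((424,350),.143)))):
    c=pickle.load(open(f,"rb"))
    print({n:((onz(c,((p[0]+.5)*.375-.5+100,(p[1]+.5)*.375-.5+40),z)[:2]-o)@ex).round(4) for n,(p,z) in d.items()})
E
```

```text
{'lidF': np.float64(-0.0937), 'blockR': np.float64(0.0884), 'blockF': np.float64(-0.0655), 'lip': np.float64(-0.0816)}
{'lidF': np.float64(-0.0891), 'blockR': np.float64(0.0879), 'blockF': np.float64(-0.0667), 'bar': np.float64(-0.0798), 'barhi': np.float64(-0.079), 'lipF': np.float64(-0.077), 'lipR': np.float64(-0.0698), 'tip': np.float64(0.0184)}
```

Lid has come in ≈5 mm relative to the block and the lever tip sits at home. I'll zoom on the keeper before and after, to confirm the bar is under the lip.

```bash
python3 - <<'E'
from h import *
import pickle
a=pickle.load(open("w2.pkl","rb"))["color"];b=pickle.load(open("w8.pkl","rb"))["color"]
f=lambda im,u,v:cv2.resize(im[v-20:v+20,u-30:u+30],(600,400),interpolation=cv2.INTER_NEAREST)[50:340]
cv2.imwrite("pics/p9.png",np.vstack([f(a,252,60),f(b,259,72)]))
g=camera("top")["color"];s=camera("scene")["color"]
o=np.load("a.npy");print([int((cv2.absdiff(o[i],x).max(2)>60).sum()) for i,x in((0,s),(1,g))])
E
```

```text
[19871, 15913]
```

View pics/p9.png

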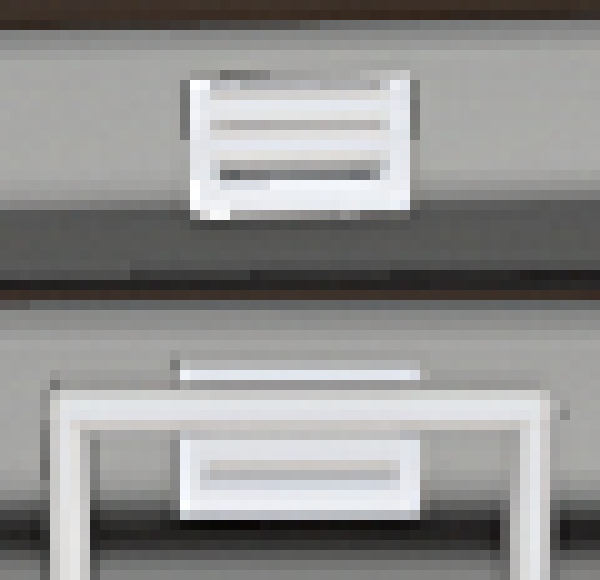

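The top-down zoom is ambiguous: lip and bar overlap and share the same colour. A low oblique view from the front would settle it.

```bash
python3 -m handwheel '{"gripper":[0,0,0,0,0,0,0,0],"linear":[[-0.025,-0.003,0],[-0.05,-0.006,0],[-0.08,-0.009,0],[-0.105,-0.012,-0.01],[-0.13,-0.015,-0.03],[-0.156,-0.018,-0.06],[-0.156,-0.018,-0.07],[-0.156,-0.018,-0.07]],"dr":[[1,-6,0],[2,-12,0],[3,-18,0],[4,-24,0],[5,-30,0],[6,-35,0],[6,-35,0],[6,-35,0]]}'
python3 - <<'E'
from h import *
import pickle
k=camera("wrist");pickle.dump(k,open("w10.pkl","wb"))
u,v=proj(k,[[.496,-.006,.138]])[0].astype(int);print(u,v)
b=k["color"]
cv2.imwrite("pics/p10.png",cv2.resize(b[max(0,v-60):v+60,max(0,u-80):u+80],(800,600),interpolation=cv2.INTER_CUBIC))
E
```

```text
time: 17.02
position: [0.4422, -0.0107, 0.2179]
eef_rot: [-0.652, -0.266, -0.159, 0.692]
wrist_force: [-0.3, 0.8, -1.0]
gripper_width: 0.002
247 190
```

View pics/p10.png

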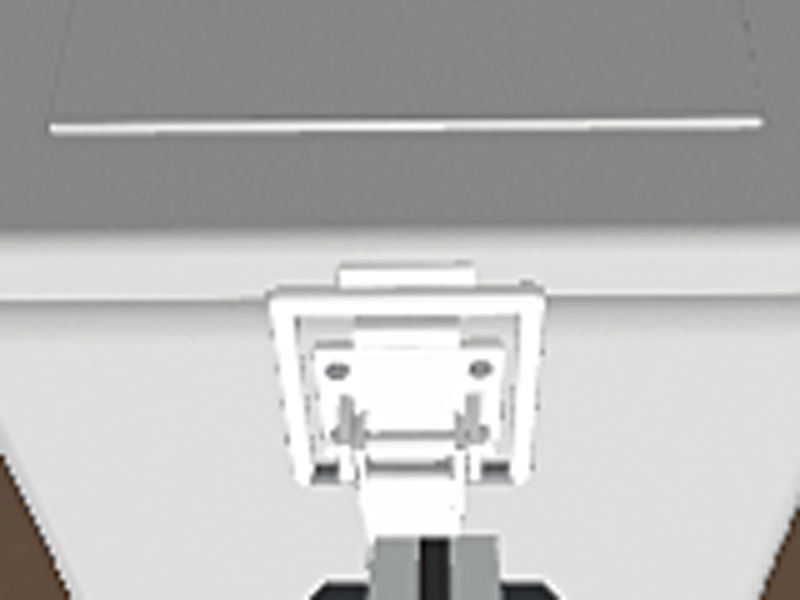

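```bash
python3 - <<'E'
from h import *
import pickle
k=pickle.load(open("w10.pkl","rb"));o=np.array([.5765,.0075]);ex=np.array([.986,.1665])
f=lambda x,z:[*(o+x*ex),z]
P=[f(-.082,.134),f(-.082,.146),f(-.0835,.141),f(-.079,.1435),f(-.0915,.13),f(-.07,.13),f(-.088,.134)]
for n,p in zip(["bar seat","bar on lip","lip front","lip top","lid front edge","block front edge","x"],proj(k,P)):print(n,((p-[247-80,190-60]+.5)*5-.5).round())
E
```

```text
bar seat [406. 287.]
bar on lip [406. 344.]
lip front [405. 315.]
lip top [406. 342.]
lid front edge [405. 235.]
block front edge [407. 309.]
x [405. 266.]
```

The oblique view settles it: the bar is at row ≈295 (predicted 287 seated, 344 on top of the lip). The lip shows above it at rows 320–345. The lid's front edge is at ≈232 (predicted 235 when tight). The arm is clear, so I'll hand in.

```bash
python3 -c "
from bench import *
s=get_state();print(s['time'],s['wrist_force']);print(job_done())"
```

```text
17.0667 [-0.14648562 -0.00436138  0.68650685]
the job is handed in; nothing more can be done
None
```

The latch is shut and the lid pulled tight. I handed the job in at 17.1 s of the 64 s allowed, and the job gives no verdict back.

- **What I did:**
  - Swung the loop forward onto the keeper.
  - Pushed the lever to its forward stop, at about 10 N.
  - Pressed the bar down past the hook with straddling fingers; the highest reading was 9.5 N.
  - Laid the lever back and held it home at about 15–16 N for roughly 0.7 s, then lifted clear.
- **Last checks:**
  - The front oblique view put the bar at row 295, against 287 predicted if seated and 344 if lying on the lip.
  - In the same view the lid's front edge was at about 232, against 235 predicted when tight.
  - The lever met its stop at z = 144 mm as expected.
  - The wrist force was about 0 with the arm clear.
- **What disagreed:**
  - Shutting the lever showed almost no force at the readings (4–8 N expected).
  - The top-down close-up could not tell whether the bar was under the lip; only the oblique view settled that.
  - By eye-picked rows the lid moved in about 5 mm, where about 6 mm was expected.
- **Not checked:** I did not measure the loose items' final positions. The arm passed well above them, and I saw no contact.

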